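# Release the latched key of the bench outlet box

### The job

One of the four identical keys on the bench outlet box has been left latched down. Tap the keys lightly with the closed fingertips to find the one that does not give, then press that key firmly down to its stop and let go, so that it springs up and the window turns green. Do not push any other key more than a light tap (half its travel is too far), and leave the screwdriver, jar and block where they are.

Things in the scene. Friction and masses are not known exactly. Their poses are not given: they have to be found in the camera images.
- outlet_box: Grey four-way power outlet box fixed to the bench, 120 (x) by 280 (y) by 58 mm high; origin: centre of its underside. Four identical round black keys with a yellow dot stand on its top in a row along y, at x = -15 mm, y = +84, +28, -28, -84 mm. White sockets on the -x face. A black indicator frame (22 by 50, 6 mm high) with a small window is on top at x = +36 mm.
- key1_top (a point): Centre of the top face of key 1 (at y = +84 mm of the box). Cap: flat disc 34 mm across, 13 mm thick, on a 16 mm stem that slides straight down, travel 14.5 mm from fully up. When up, the top is 30 to 38 mm above the box's top face: the caps are screwed on to different heights, so height does not tell which key is latched.
- key2_top (a point): Centre of the top face of key 2 (at y = +28 mm of the box). Same cap as key 1. Any key that is not latched (three of the four) has a soft spring, about 0.8 N to start and 0.5 N more per mm, and comes straight back up when let go; pressing it does not latch it.
- key3_top (a point): Centre of the top face of key 3 (at y = -28 mm of the box). Same cap as key 1. Exactly one of the four keys, drawn at random, is latched: it stands 4 mm below its own up position and does not give more than 1 mm under 4 N.
- key4_top (a point): Centre of the top face of key 4 (at y = -84 mm of the box). Same cap as key 1. The latched key, pressed firmly (6 N rising to 11 N, with jolts), goes 10.5 mm further down to its stop; its catch lets go for good after about 8 mm, so press it to the stop. When let go it springs up to 4 mm above where it stood at the start.
- indicator (a joint): Shutter under the window of the indicator frame (driven from inside, cannot be reached), in metres: 0 = window red, a key is latched; it follows the catch while the latched key is pressed down (1.2 mm per mm) and stays; 0.0095 to 0.013 = window green, the latch has let go.
- screwdriver: Loose screwdriver lying on the bench beyond the box (+x side), about along the box's y axis, roughly 200 mm long; a bystander.
- flux_jar: Loose small jar with a red lid standing beside the box's -y end, 48 mm across, 60 mm high, origin at the centre of its underside; a bystander.
- wood_block: Loose wooden block lying beside the box's +y end, 35 by 90 by 30 mm high, origin at the centre of its underside; a bystander.

How it is judged (in metres and radians):
At the end, for the whole second after the job is handed in: The indicator is over 8.5 mm (window green); the key that was latched stands 3 to 5 mm above where it started and the other three are back within 1.5 mm of their starts; screwdriver, jar and block are at rest within 10 mm of where they were (value of joint indicator above 0.0085 m and ((distance of key1_top from where it was at the start of the episode between 0.003 and 0.005 m and distance of each of key2_top, key3_top, key4_top from where it was at the start of the episode below 0.0015 m) or (distance of key2_top from where it was at the start of the episode between 0.003 and 0.005 m and distance of each of key1_top, key3_top, key4_top from where it was at the start of the episode below 0.0015 m) or (distance of key3_top from where it was at the start of the episode between 0.003 and 0.005 m and distance of each of key1_top, key2_top, key4_top from where it was at the start of the episode below 0.0015 m) or (distance of key4_top from where it was at the start of the episode between 0.003 and 0.005 m and distance of each of key1_top, key2_top, key3_top from where it was at the start of the episode below 0.0015 m)) and distance of each of screwdriver, flux_jar, wood_block from where it was at the start of the episode below 0.01 m and linear speed of each of screwdriver, flux_jar, wood_block below 0.01 m/s); the robot touches nothing.
It fails at once if a key that is not latched is pushed down more than 7 mm ((distance of key1_top from where it was at the start of the episode above 0.007 m and value of joint indicator below 0.002 m) or (distance of key2_top from where it was at the start of the episode above 0.007 m and value of joint indicator below 0.002 m) or (distance of key3_top from where it was at the start of the episode above 0.007 m and value of joint indicator below 0.002 m) or (distance of key4_top from where it was at the start of the episode above 0.007 m and value of joint indicator below 0.002 m) or (distance of key1_top from where it was at the start of the episode above 0.007 m and value of joint indicator above 0.0085 m and distance of any of key2_top, key3_top, key4_top from where it was at the start of the episode above 0.003 m) or (distance of key2_top from where it was at the start of the episode above 0.007 m and value of joint indicator above 0.0085 m and distance of any of key1_top, key3_top, key4_top from where it was at the start of the episode above 0.003 m) or (distance of key3_top from where it was at the start of the episode above 0.007 m and value of joint indicator above 0.0085 m and distance of any of key1_top, key2_top, key4_top from where it was at the start of the episode above 0.003 m) or (distance of key4_top from where it was at the start of the episode above 0.007 m and value of joint indicator above 0.0085 m and distance of any of key1_top, key2_top, key3_top from where it was at the start of the episode above 0.003 m)).
It fails at once if the screwdriver, jar or block is shifted more than 10 mm, or lifted (distance of any of screwdriver, flux_jar, wood_block from where it was at the start of the episode above 0.01 m).
It also fails if it takes over 48 s, if anything falls off the work surface, if the arm or the gripper's body presses on something with over 40 N, if the wrist force passes 120 N, or if a joint passes its speed limit or range.

### The arm

A 6-joint arm with a two-finger parallel gripper is mounted at the origin on the work surface. World frame = base frame: x ahead of the robot, y to its left, z up, the work surface at z = 0. Lengths are in m, angles in degrees, forces in N, time in s.
With the tool pointing down it reaches from about 0.375 to 0.9 m from the base axis. Payload 3.1 kg.
Tool frame: the origin (TCP) lies between the finger pads; the fingertips stand 22 mm ahead of it and the grasp point (between the pads) lies 3 mm ahead of it (bot.tip_extent is the distance from the TCP to the fingertips, in m); y points along the fingers, z is the direction in which the jaws open and shut, and the axes are right-handed (so a half turn about y gives the same grasp; the last joint's range is limited). The gripper opens to 87 mm and grips with 3 to 60 N. Pads are 19 mm wide; open, the fingers measure 117 mm over their backs; the gripper's body (75 mm by 190 mm) begins 51 mm behind the grasp point.
Start: joints at [59.33, 30.224, 82.088, -0, 67.689, -10.227], TCP at [0.218, 0.586, 0.245] pointing down, gripper open.
Joint ranges: [-176.69, 176.69], [-43.24, 126.21], [12.49, 139.97], [-82, 262], [0, 151.66], [-163.58, 163.58]. Speed limits (degrees/s): [159.86, 159.86, 180, 180, 180, 180].

### API

Orientations are given as a 3x3 rotation matrix whose columns are the frame's x, y, z axes.
In Python, from rig import bot, eyes, models gives the robot as it stands. The module is installed in compiled form; this text tells all that it offers.
- The arm moves only by the tool arm_command, never from a script. Its arguments are lists of equal length, an entry for each row: "translation": the shift along the tool's x, y, z each as a share of 0.08 m, from -1 to 1, a list of three; "rotation": the turn, a rotation vector about the tool's x, y, z each as a share of 60 degrees, from -1 to 1, a list of three; "grip": the closure, from -1 (fully open) to 1 (shut), so that 0 is half open. In form: {"translation": [[x, y, z], ...], "rotation": [[rx, ry, rz], ...], "grip": [grip, ...]}. A call has 1 to 5 rows; each row is the pose to reach, as a shift and turn from the pose commanded when the call began, along the tool's axes at that moment; what a row does not reach only later rows make up. A row lasts 1/10 s, in which the tool goes at most 50 mm and 8.59 degrees, less where a joint would pass 70% of its speed; a pose out of reach is approached as far as the arm can. A call with a number of a shift or a turn outside -1 to 1 is refused whole. A call with a gripper value outside its range is refused whole. The fingers move at their own pace and stop on an object; the grip force is fixed at half the most. Time passes only in rows, so rows that repeat a pose let the fingers close. It gives the time, the measured TCP pose, the force and the opening at its end, in the units of the state.
- bot.read_state(): the state, without advancing time (a new reading comes with each control period).
- eyes.capture(name): name is "side" or "top" or "wrist"; returns a dict with "image" (480x640x3 uint8, blue, green, red), "mtx" (3x3 intrinsics, pixels), "dist_coeffs" ([k1, k2, p1, p2, k3] as OpenCV has them; the pictures are not rectified), "rvec" (rotation vector, rad) and "tvec" (3), from world to camera coordinates, as OpenCV has them; the wrist camera has in their place "hand_eye" (4x4, takes a point from camera to tool coordinates, whose origin is the TCP and whose axes are the tool frame's). Camera axes: x right, y down, z forward; pixel columns grow to the right and rows downward; lengths in m; the calibration is good to about 2 mm. A picture is of the moment at which its call begins: read the wrist's pose just before it. There is no depth.
- bot.hand_in(): hands the job in, once; it reports no verdict.
Trained networks look in the newest picture that a camera, given by its name, has taken for a name from the list of things; names that differ only in an ending like _2 or _b are one class to them, and where a whole thing is asked for, a point or a joint stands for the part that bears it (a point fixed in the world has none). Each returns a list of dicts, best first, with "conf" (0 to 1); they miss things now and then, are a little off and sometimes report something else, mostly with a low value. They report only what shows in the picture. A call takes as long as a camera call.
- models.recognise(camera, thing): "extent" ([left, top, right, bottom] as shares, 0 to 1, of the picture: columns of its width, rows of its height, round what is visible of it).
- models.spot_point(camera, thing): "point" ([column, row] as shares, 0 to 1, of the picture: columns of its width, rows of its height: a listed point, or the origin of a listed thing).
The state is a dict: "time_s": time; "joint_positions": joint angles; "qvel": joint speeds; "tau": joint torques, N m; "position": TCP position; "tcp_rot": TCP orientation; "force": force on the tool from outside, world axes, zero at the start; "moment": the same for the moment, N m; "opening": opening from 0.0 (shut) to 1.0 (fully open).
Only numpy, scipy, OpenCV 4.12 (cv2) and the standard library are available. Lean on these libraries where they do the work, as an engineer would, in place of code of your own. Each camera call takes 0.05 s, during which the arm holds its last target. There are 200 camera calls.

## Working session

There is one attempt and no reset: what is moved stays moved. The work goes in short steps, Python scripts to look and compute and a tool call to move; the robot and the scene stay as the last step left them, time stands still between calls to the robot, and variables do not carry over. Pictures are saved under pics/ and viewed, about 8 in all and at most 12, crops included, and the job is handed in when it is done.

Besides the shell and the picture viewer there is one more tool, called after ">>>" in YAML: its name, and indented under it one key for each argument. arm_command: Moves the arm, as the interface text tells. Shift numbers are shares of 0.08 m and turn numbers shares of 60 degrees, none past 1 either way. Its arguments: {"type":"object","properties":{"translation":{"type":"array"},"rotation":{"type":"array"},"grip":{"type":"array"}},"required":["translation","rotation","grip"]}

```bash
mkdir -p pics; python3 - <<'E'
from rig import bot, eyes, models
import cv2,numpy as np
s=bot.read_state();print(s)
print(bot.tip_extent)
for c in ("side","top"):
    d=eyes.capture(c);cv2.imwrite(f"pics/{c}0.png",d["image"])
    print(c,d["mtx"].tolist(),d["dist_coeffs"],d["rvec"],d["tvec"])
    for t in ("key1_top","key2_top","key3_top","key4_top","outlet_box","flux_jar","wood_block","screwdriver"):
        print(t,[(np.round(np.array(r["point"])*[640,480],1).tolist(),round(r["conf"],2)) for r in models.spot_point(c,t)[:5]])
E
```

```text
{'time_s': 0.0, 'joint_positions': array([ 5.93312042e+01,  3.02774758e+01,  8.21589042e+01, -5.79270534e-04,
        6.76898395e+01, -1.02295735e+01]), 'qvel': array([-0.08158312, -0.02295273, -0.04596577,  0.02062687, -0.05471069,
        0.09668701]), 'tau': array([-1.10899378e-03, -4.40033019e+01, -1.76596302e+01,  6.33506547e-02,
        5.79342199e-02, -1.77093789e-04]), 'position': array([0.2178875, 0.5850301, 0.2435736]), 'tcp_rot': array([[ 9.37044283e-01, -1.11562031e-03,  3.49208774e-01],
       [-3.49210347e-01, -1.89958911e-03,  9.37042435e-01],
       [-3.82030387e-04, -9.99997573e-01, -2.16958527e-03]]), 'force': array([-0.28541611,  0.45244733,  0.2166933 ]), 'moment': array([ 0.00575396, -0.02176041,  0.00033266]), 'opening': 0.998884338545687}
0.022
side [[471.9344492952398, 0.0, 322.52245374351554], [0.0, 471.9344492952398, 234.8644187364771], [0.0, 0.0, 1.0]] [0.04055746 0.         0.         0.         0.        ] [ 0.35828246 -2.70427158  1.30364293] [0.57056469 0.15263386 0.95163917]
key1_top [([335.5, 234.3], 0.45)]
key2_top [([344.2, 220.4], 0.47)]
key3_top [([348.9, 205.6], 0.53)]
key4_top []
outlet_box [([338.5, 246.0], 0.69)]
flux_jar [([342.4, 189.1], 0.62)]
wood_block [([328.8, 313.8], 0.95)]
screwdriver [([293.3, 230.9], 0.92)]
top [[541.0664664317055, 0.0, 323.21347241067826], [0.0, 541.0664664317055, 245.59440314274036], [0.0, 0.0, 1.0]] [-0.04195544  0.          0.          0.          0.        ] [ 2.16112475 -2.105928    0.18191026] [0.03228045 0.59080895 1.00287787]
key1_top [([347.3, 255.4], 0.69)]
key2_top [([371.3, 262.3], 0.81)]
key3_top [([404.4, 256.4], 0.82), ([381.7, 260.8], 0.29)]
key4_top [([434.7, 256.9], 0.83), ([499.4, 240.8], 0.17)]
outlet_box [([382.2, 258.4], 0.56), ([346.9, 257.6], 0.44)]
flux_jar [([500.5, 239.6], 0.93)]
wood_block [([269.5, 274.1], 0.63)]
screwdriver [([389.0, 200.4], 0.81), ([270.2, 273.8], 0.32)]
```

View pics/top0.png

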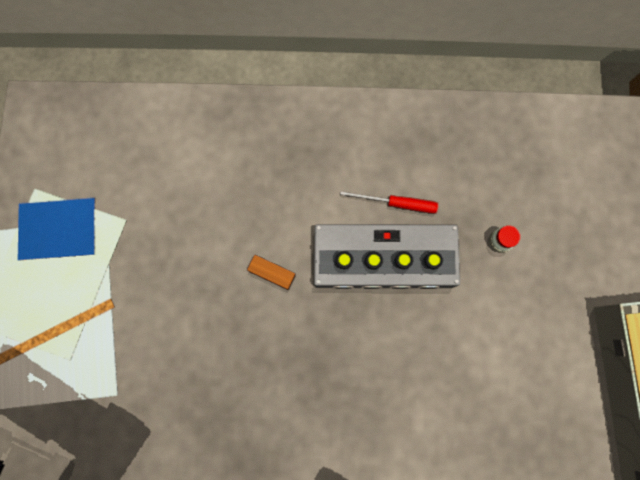

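View pics/side0.png

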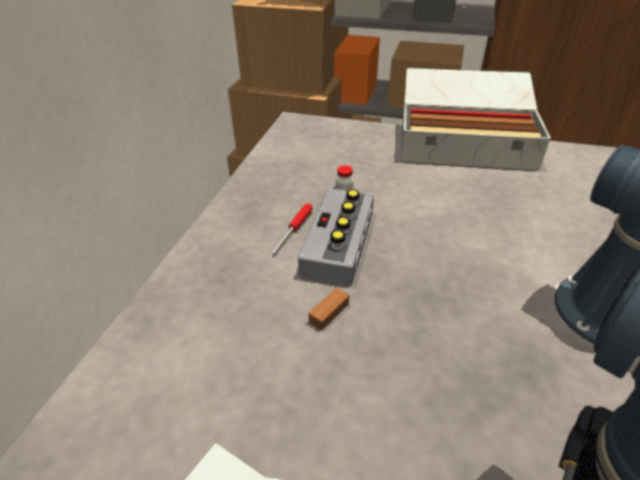

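The top view shows the keys at about (344,260), (374,260), (404,260) and (433,260). The red window is at (387,236), the block is left of the box, the jar right of it and the screwdriver above it. Next I triangulate the yellow dots.

```bash
cat > h.py <<'E'
from rig import bot, eyes, models
import cv2,numpy as np
def dots(img,roi):
    h=cv2.cvtColor(img,cv2.COLOR_BGR2HSV);m=cv2.inRange(h,(22,150,100),(38,255,255))
    k=np.zeros_like(m);x0,y0,x1,y1=roi;k[y0:y1,x0:x1]=m[y0:y1,x0:x1]
    n,l,st,c=cv2.connectedComponentsWithStats(k)
    return [(c[i],st[i,4]) for i in range(1,n) if st[i,4]>15]
def ray(d,p):
    u=cv2.undistortPoints(np.array([[p]],float),d["mtx"],d["dist_coeffs"])[0,0]
    R=cv2.Rodrigues(d["rvec"])[0];t=np.ravel(d["tvec"]);v=R.T@np.array([u[0],u[1],1]);return -R.T@t,v/np.linalg.norm(v)
def atz(d,p,z):
    o,v=ray(d,p);return o+v*(z-o[2])/v[2]
def tri(a,b):
    A=np.zeros((3,3));y=np.zeros(3)
    for o,v in (a,b):
        P=np.eye(3)-np.outer(v,v);A+=P;y+=P@o
    return np.linalg.solve(A,y)
E
python3 - <<'E'
from h import *
T=eyes.capture("top");S=eyes.capture("side")
a=sorted(dots(T["image"],(310,220,465,290)),key=lambda r:r[0][0]);b=sorted(dots(S["image"],(310,180,380,260)),key=lambda r:-r[0][1])
print(a,b)
for p,q in zip(a,b): print(tri(ray(T,p[0]),ray(S,q[0])),atz(T,p[0],.092))
for p in [(315,226),(459,226),(459,286),(315,286)]: print(atz(T,p,.058))
for p in [(508,237),(250,262),(292,285),(437,207),(341,194)]: print(atz(T,p,.03))
E
```

```text
[(array([343.84684685, 259.28828829]), np.int32(111)), (array([373.6173913 , 259.54782609]), np.int32(115)), (array([404.02654867, 259.33628319]), np.int32(113)), (array([433.77272727, 259.42727273]), np.int32(110))] [(array([337.41791045, 234.3880597 ]), np.int32(67)), (array([342.62068966, 220.9137931 ]), np.int32(58)), (array([347.81132075, 205.20754717]), np.int32(53)), (array([352.25581395, 192.86046512]), np.int32(43))]
[0.55702304 0.00823639 0.08879742] [0.55778724 0.00849287 0.092     ]
[ 0.55873134 -0.0477857   0.08379199] [ 0.55873579 -0.04689612  0.092     ]
[ 0.55991194 -0.10426495  0.08807083] [ 0.56059599 -0.10355868  0.092     ]
[ 0.5615799  -0.16046569  0.08597343] [ 0.56185223 -0.15912526  0.092     ]
[0.6265952  0.06448379 0.058     ]
[ 0.63407419 -0.2161316   0.058     ]
[ 0.51679065 -0.21421638  0.058     ]
[0.50986031 0.06120058 0.058     ]
[ 0.62029188 -0.32160355  0.03      ]
[0.55656558 0.19119333 0.03      ]
[0.51328659 0.10670535 0.03      ]
[ 0.67797732 -0.17943271  0.03      ]
[0.69966659 0.01440742 0.03      ]
```

>>> arm_command:
  translation:
    - [0.4, 0, -0.35]
    - [0.8, 0, -0.65]
    - [0.97, 0, -0.79]
  rotation:
    - [0, -0.13, 0]
    - [0, -0.26, 0]
    - [0, -0.34, 0]
  grip: [1, 1, 1]

```text
time_s: 1.3
position: [0.2698, 0.4969, 0.2445]
tcp_rot: [[1.0, 0.0, -0.002], [0.002, -0.002, 1.0], [0.0, -1.0, -0.002]]
force: [0.2, -0.2, 0.2]
opening: 0.812
```

>>> arm_command:
  translation:
    - [0.3, 0.1, -0.5]
    - [0.6, 0.2, -1]
  rotation:
    - [0, 0, 0]
    - [0, 0, 0]
  grip: [1, 1]

```text
time_s: 1.5
position: [0.3175, 0.4186, 0.2288]
tcp_rot: [[1.0, 0.002, -0.001], [0.001, 0.001, 1.0], [0.002, -1.0, 0.001]]
force: [0.7, 0.1, 0.1]
opening: 0.627
```

>>> arm_command:
  translation:
    - [0.3, 0.1, -0.5]
    - [0.6, 0.2, -1]
  rotation:
    - [0, 0, 0]
    - [0, 0, 0]
  grip: [1, 1]

```text
time_s: 1.7
position: [0.3656, 0.3379, 0.2126]
tcp_rot: [[1.0, 0.001, 0.0], [-0.0, 0.001, 1.0], [0.001, -1.0, 0.001]]
force: [0.1, 1.5, 0.8]
opening: 0.447
```

>>> arm_command:
  translation:
    - [0.3, 0.1, -0.5]
    - [0.6, 0.2, -1]
  rotation:
    - [0, 0, 0]
    - [0, 0, 0]
  grip: [1, 1]

```text
time_s: 1.9
position: [0.4137, 0.2577, 0.1966]
tcp_rot: [[1.0, 0.001, 0.001], [-0.001, 0.0, 1.0], [0.001, -1.0, 0.0]]
force: [1.3, 0.0, -0.5]
opening: 0.266
```

>>> arm_command:
  translation:
    - [0.3, 0.1, -0.5]
    - [0.6, 0.2, -1]
  rotation:
    - [0, 0, 0]
    - [0, 0, 0]
  grip: [1, 1]

```text
time_s: 2.1
position: [0.4617, 0.1775, 0.1805]
tcp_rot: [[1.0, 0.001, 0.001], [-0.001, 0.0, 1.0], [0.001, -1.0, 0.0]]
force: [0.2, -0.2, 0.2]
opening: 0.082
```

>>> arm_command:
  translation:
    - [0.3, 0.0, -0.5]
    - [0.6, 0.0, -1]
  rotation:
    - [0, 0, 0]
    - [0, 0, 0]
  grip: [1, 1]

```text
time_s: 2.3
position: [0.5094, 0.0973, 0.1804]
tcp_rot: [[1.0, -0.0, 0.001], [-0.001, 0.0, 1.0], [-0.0, -1.0, 0.0]]
force: [0.7, 0.1, -0.3]
opening: 0.013
```

>>> arm_command:
  translation:
    - [0.3, 0.0, -0.5]
    - [0.6, 0.0, -1]
    - [0.6, 0.0, -1]
    - [0.6, 0.0, -1]
  rotation:
    - [0, 0, 0]
    - [0, 0, 0]
    - [0, 0, 0]
    - [0, 0, 0]
  grip: [1, 1, 1, 1]

```text
time_s: 2.7
position: [0.5569, 0.018, 0.1804]
tcp_rot: [[1.0, -0.0, 0.003], [-0.003, 0.0, 1.0], [-0.0, -1.0, 0.0]]
force: [-1.4, 0.1, 1.0]
opening: 0.005
```

>>> arm_command:
  translation:
    - [0, 0.35, -0.12]
    - [0, 0.69, -0.12]
    - [0, 0.69, -0.12]
    - [0, 0.69, -0.12]
  rotation:
    - [0, 0, 0]
    - [0, 0, 0]
    - [0, 0, 0]
    - [0, 0, 0]
  grip: [1, 1, 1, 1]

```text
time_s: 3.1
position: [0.5556, 0.0108, 0.1254]
tcp_rot: [[1.0, -0.002, -0.001], [0.001, 0.001, 1.0], [-0.002, -1.0, 0.001]]
force: [0.3, -0.4, 1.0]
opening: 0.007
```

```bash
cat >> h.py <<'E'
def st(n=12):
    P=[];F=[]
    for i in range(n):
        eyes.capture("wrist");s=bot.read_state();P.append(s["position"]);F.append(s["force"])
    print("t",s["time_s"],"pos",np.round(np.mean(P,0),4),"F",np.round(np.mean(F,0),2),"sd",np.round(np.std(F,0),2),flush=True)
E
python3 - <<'E'
from h import *
st(8)
S=eyes.capture("side");cv2.imwrite("pics/s1.png",cv2.resize(S["image"][130:290,250:450],None,fx=4,fy=4,interpolation=2)[:600])
T=eyes.capture("top");cv2.imwrite("pics/t1.png",cv2.resize(T["image"][200:310,290:480],None,fx=4,fy=4,interpolation=2))
E
```

```text
t 3.5 pos [0.557  0.0099 0.1265] F [-0.02 -0.   -0.11] sd [0.45 0.73 0.41]
```

View pics/s1.png

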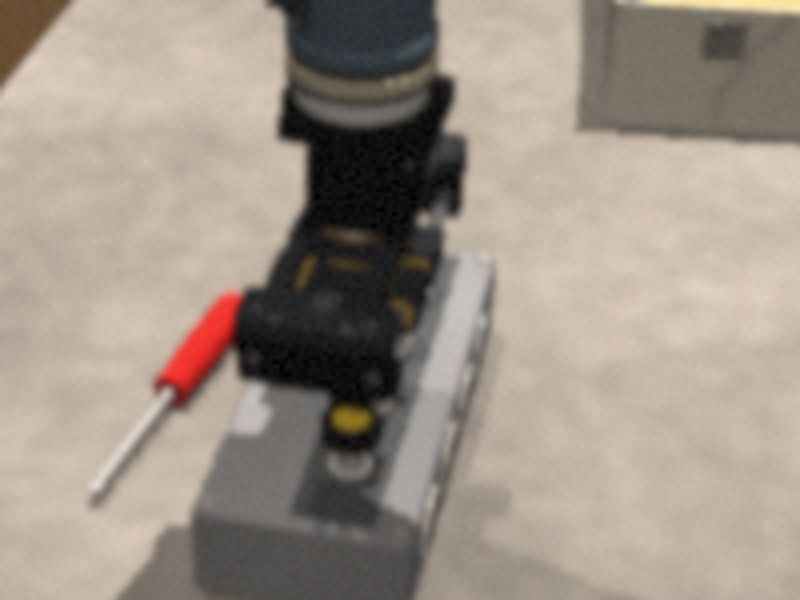

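The closed tips are just above key 1, with the cap top at about (350,415) in the crop. I'll step down in stages that stay shallow whatever the cap height turns out to be.

>>> arm_command:
  translation:
    - [0, 0.1, 0]
    - [0, 0.1, 0]
  rotation:
    - [0, 0, 0]
    - [0, 0, 0]
  grip: [1, 1]

```text
time_s: 3.8
position: [0.5557, 0.0095, 0.1163]
tcp_rot: [[1.0, -0.002, 0.001], [-0.001, 0.0, 1.0], [-0.002, -1.0, 0.0]]
force: [-1.1, 0.4, 0.1]
opening: 0.007
```

```bash
python3 -c "from h import *;st(8)"
```

```text
t 4.2 pos [0.5564 0.0095 0.1171] F [0.05 0.1  0.09] sd [0.44 0.55 0.43]
```

>>> arm_command:
  translation:
    - [0, 0.025, 0]
    - [0, 0.025, 0]
  rotation:
    - [0, 0, 0]
    - [0, 0, 0]
  grip: [1, 1]

```text
time_s: 4.4
position: [0.5564, 0.0095, 0.1152]
tcp_rot: [[1.0, -0.0, 0.001], [-0.001, 0.0, 1.0], [-0.0, -1.0, 0.0]]
force: [0.0, -0.5, 0.2]
opening: 0.006
```

```bash
python3 -c "from h import *;st(8)"
```

```text
t 4.8 pos [0.5565 0.0095 0.1153] F [0.21 0.04 0.03] sd [0.19 0.59 0.37]
```

>>> arm_command:
  translation:
    - [0, 0.025, 0]
    - [0, 0.025, 0]
  rotation:
    - [0, 0, 0]
    - [0, 0, 0]
  grip: [1, 1]

```text
time_s: 5.0
position: [0.5566, 0.0095, 0.1132]
tcp_rot: [[1.0, 0.0, 0.001], [-0.001, 0.0, 1.0], [0.0, -1.0, 0.0]]
force: [-1.2, 0.4, 0.2]
opening: 0.002
```

```bash
python3 -c "from h import *;st(8)"
```

```text
t 5.4 pos [0.5566 0.0095 0.1133] F [0.26 0.35 0.48] sd [0.52 0.31 0.78]
```

>>> arm_command:
  translation:
    - [0, 0.02, 0]
    - [0, 0.02, 0]
  rotation:
    - [0, 0, 0]
    - [0, 0, 0]
  grip: [1, 1]

```text
time_s: 5.6
position: [0.5566, 0.0095, 0.1117]
tcp_rot: [[1.0, 0.0, 0.001], [-0.001, 0.0, 1.0], [0.0, -1.0, 0.0]]
force: [0.8, -0.7, 0.2]
opening: 0.004
```

```bash
python3 -c "from h import *;st(8)"
```

```text
t 6.0 pos [0.5566 0.0095 0.1118] F [ 0.14 -0.42  1.27] sd [0.26 0.43 0.37]
```

>>> arm_command:
  translation:
    - [0, 0.02, 0]
    - [0, 0.02, 0]
  rotation:
    - [0, 0, 0]
    - [0, 0, 0]
  grip: [1, 1]

```text
time_s: 6.2
position: [0.5566, 0.0095, 0.1101]
tcp_rot: [[1.0, 0.0, 0.001], [-0.001, -0.0, 1.0], [0.0, -1.0, -0.0]]
force: [0.3, 0.3, 2.2]
opening: -0.001
```

```bash
python3 -c "from h import *;st(8)"
```

```text
t 6.6 pos [0.5566 0.0095 0.1102] F [-0.12 -0.24  1.88] sd [0.63 0.55 0.32]
```

Key 1 gives: force rises at about 0.4 N/mm, so it isn't latched. On to key 2.

>>> arm_command:
  translation:
    - [0, -0.3, 0]
    - [0.02, -0.3, -0.4]
    - [0.02, -0.3, -0.71]
    - [0.02, -0.06, -0.71]
    - [0.02, -0.02, -0.71]
  rotation:
    - [0, 0, 0]
    - [0, 0, 0]
    - [0, 0, 0]
    - [0, 0, 0]
    - [0, 0, 0]
  grip: [1, 1, 1, 1, 1]

```text
time_s: 7.1
position: [0.5566, -0.0477, 0.1102]
tcp_rot: [[1.0, -0.004, 0.002], [-0.002, 0.001, 1.0], [-0.004, -1.0, 0.001]]
force: [0.4, -0.1, -1.0]
opening: 0.007
```

```bash
python3 -c "from h import *;st(8)"
```

```text
t 7.5 pos [ 0.5578 -0.0469  0.1116] F [-0.04  0.13  0.21] sd [0.43 0.26 0.29]
```

>>> arm_command:
  translation:
    - [0, 0.025, 0]
    - [0, 0.025, 0]
  rotation:
    - [0, 0, 0]
    - [0, 0, 0]
  grip: [1, 1]

```text
time_s: 7.7
position: [0.558, -0.0471, 0.1097]
tcp_rot: [[1.0, -0.0, 0.0], [-0.0, 0.0, 1.0], [-0.0, -1.0, 0.0]]
force: [-0.1, -0.2, -0.2]
opening: 0.003
```

```bash
python3 -c "from h import *;st(8)"
```

```text
t 8.1 pos [ 0.5581 -0.0473  0.1098] F [-0.38 -0.16  0.14] sd [0.54 0.65 0.62]
```

>>> arm_command:
  translation:
    - [0, 0.02, 0]
    - [0, 0.02, 0]
  rotation:
    - [0, 0, 0]
    - [0, 0, 0]
  grip: [1, 1]

```text
time_s: 8.3
position: [0.5583, -0.0474, 0.1083]
tcp_rot: [[1.0, 0.0, 0.001], [-0.001, -0.0, 1.0], [0.0, -1.0, -0.0]]
force: [1.2, -0.1, 1.6]
opening: 0.007
```

```bash
python3 -c "from h import *;st(8)"
```

```text
t 8.7 pos [ 0.5583 -0.0474  0.1083] F [-0.19 -0.33  2.66] sd [0.4  0.29 0.49]
```

>>> arm_command:
  translation:
    - [0, 0.0125, 0]
    - [0, 0.0125, 0]
  rotation:
    - [0, 0, 0]
    - [0, 0, 0]
  grip: [1, 1]

```text
time_s: 8.9
position: [0.5583, -0.0474, 0.1076]
tcp_rot: [[1.0, 0.001, 0.001], [-0.001, -0.0, 1.0], [0.001, -1.0, -0.0]]
force: [-0.6, 0.0, 4.9]
opening: 0.001
```

```bash
python3 -c "from h import *;st(8)"
```

```text
t 9.3 pos [ 0.5583 -0.0474  0.1076] F [-0.66  0.02  5.21] sd [0.32 0.34 0.5 ]
```

Key 2 is the latched one: 5.2 N within about 1 mm. I'll press it to the stop.

>>> arm_command:
  translation:
    - [0, 0.025, 0]
    - [0, 0.05, 0]
    - [0, 0.075, 0]
    - [0, 0.1, 0]
    - [0, 0.115, 0]
  rotation:
    - [0, 0, 0]
    - [0, 0, 0]
    - [0, 0, 0]
    - [0, 0, 0]
    - [0, 0, 0]
  grip: [1, 1, 1, 1, 1]

```text
time_s: 9.8
position: [0.5584, -0.0474, 0.1012]
tcp_rot: [[1.0, 0.001, 0.0], [-0.0, -0.001, 1.0], [0.001, -1.0, -0.001]]
force: [-5.9, 1.3, 30.4]
opening: 0.006
```

```bash
python3 -c "from h import *;st(4)"
```

```text
t 10.0 pos [ 0.5584 -0.0474  0.1012] F [-4.71  0.93 23.12] sd [0.32 0.16 0.17]
```

The force is too high at 7.6 mm of travel, so I'll look before pressing on.

```bash
python3 - <<'E'
from h import *
S=eyes.capture("side");T=eyes.capture("top");W=eyes.capture("wrist")
a=cv2.resize(S["image"][150:270,280:400],(400,400),interpolation=2)
b=cv2.resize(T["image"][200:310,310:470],(400,275),interpolation=2)
b=cv2.copyMakeBorder(b,0,125,0,0,0)
cv2.imwrite("pics/c2.png",np.hstack([a,b]));cv2.imwrite("pics/w2.png",W["image"])
st(3)
E
```

```text
t 10.3 pos [ 0.5584 -0.0474  0.1011] F [-4.43  1.03 23.25] sd [0.09 0.21 0.64]
```

View pics/c2.png

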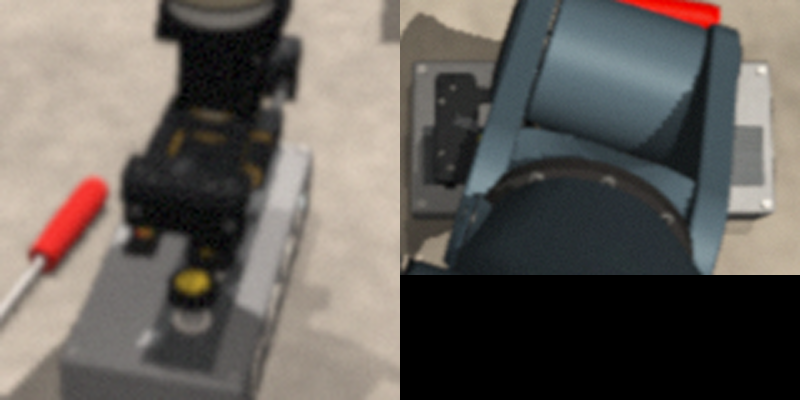

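View pics/w2.png

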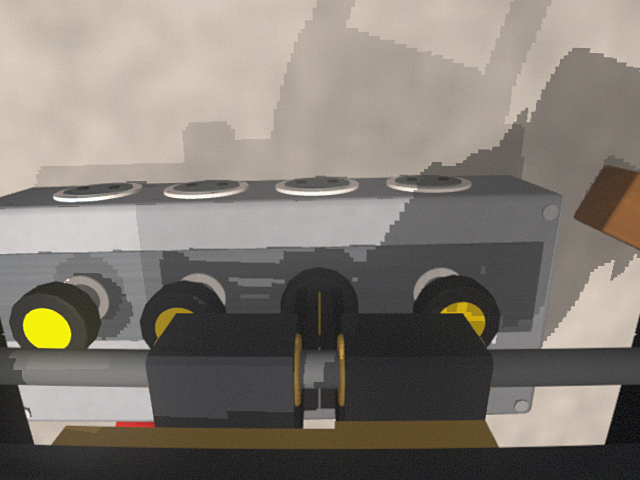

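The fingers are on key 2, around (318,300) in the wrist view. Keys 1, 3 and 4 look untouched and the window is reddish. I'll use the moment to check where the contact is.

```bash
python3 - <<'E'
from h import *
F=[];M=[]
for i in range(4):
    eyes.capture("side");s=bot.read_state();F.append(s["force"]);M.append(s["moment"])
print(np.mean(F,0),np.mean(M,0),s["tau"],s["tcp_rot"],s["position"],s["opening"],s["time_s"])
E
```

```text
[-4.81746039  1.02660246 23.04982452] [1.65679788e-01 8.92762251e-01 3.16676075e-05] [-2.41151517e-01 -3.05018306e+01 -9.42632407e+00  7.30800745e-02
 -1.41040720e+00 -2.56497020e-03] [[ 9.99998536e-01  1.67132301e-03  3.67882316e-04]
 [-3.66679868e-04 -7.19707690e-04  9.99999674e-01]
 [ 1.67158723e-03 -9.99998344e-01 -7.19093796e-04]] [ 0.55840034 -0.047384    0.1011253 ] 0.002821407134158682 10.5
```

The moment fits contact at the tip centre, and the key itself is resisting. I'll press a little further.

>>> arm_command:
  translation:
    - [-0.006, 0.012, 0]
    - [-0.006, 0.025, 0]
    - [-0.006, 0.025, 0]
  rotation:
    - [0, 0, 0]
    - [0, 0, 0]
    - [0, 0, 0]
  grip: [1, 1, 1]

```text
time_s: 10.8
position: [0.5583, -0.0475, 0.0985]
tcp_rot: [[1.0, 0.002, 0.001], [-0.001, -0.001, 1.0], [0.002, -1.0, -0.001]]
force: [-2.9, 0.5, 17.3]
opening: 0.005
```

```bash
python3 -c "from h import *;st(4)"
```

```text
t 11.0 pos [ 0.5583 -0.0475  0.0984] F [-2.61  0.82 18.08] sd [0.35 0.5  0.52]
```

>>> arm_command:
  translation:
    - [0, 0.012, 0]
    - [0, 0.03, 0]
    - [0, 0.03, 0]
  rotation:
    - [0, 0, 0]
    - [0, 0, 0]
    - [0, 0, 0]
  grip: [1, 1, 1]

```text
time_s: 11.3
position: [0.5584, -0.0474, 0.0977]
tcp_rot: [[1.0, 0.003, 0.0], [-0.0, -0.001, 1.0], [0.003, -1.0, -0.001]]
force: [-5.6, 1.4, 28.9]
opening: 0.006
```

```bash
python3 -c "from h import *;st(4)"
```

```text
t 11.5 pos [ 0.5584 -0.0474  0.0977] F [-5.16  0.96 29.24] sd [0.28 0.04 0.39]
```

That's the stop (29 N, about 11 mm below contact). Now let go and look.

>>> arm_command:
  translation:
    - [0, -0.2, 0]
    - [0, -0.6, 0]
    - [0, -1, 0]
  rotation:
    - [0, 0, 0]
    - [0, 0, 0]
    - [0, 0, 0]
  grip: [1, 1, 1]

```text
time_s: 11.8
position: [0.5567, -0.047, 0.1736]
tcp_rot: [[1.0, -0.002, 0.001], [-0.001, 0.001, 1.0], [-0.002, -1.0, 0.001]]
force: [0.8, -0.2, -0.4]
opening: 0.007
```

>>> arm_command:
  translation:
    - [-0.5, -0.3, 0.4]
    - [-1, -0.6, 0.8]
    - [-1, -0.6, 0.8]
  rotation:
    - [0, 0, 0]
    - [0, 0, 0]
    - [0, 0, 0]
  grip: [1, 1, 1]

```text
time_s: 12.1
position: [0.4734, 0.0192, 0.2225]
tcp_rot: [[1.0, -0.003, -0.001], [0.001, 0.001, 1.0], [-0.003, -1.0, 0.001]]
force: [0.9, 0.4, -0.0]
opening: 0.005
```

>>> arm_command:
  translation:
    - [-0.5, -0.3, 0.4]
    - [-1, -0.6, 0.8]
    - [-1, -0.6, 0.8]
  rotation:
    - [0, 0, 0]
    - [0, 0, 0]
    - [0, 0, 0]
  grip: [1, 1, 1]

```text
time_s: 12.4
position: [0.3942, 0.0827, 0.2702]
tcp_rot: [[1.0, -0.002, -0.001], [0.001, 0.001, 1.0], [-0.002, -1.0, 0.001]]
force: [-0.2, 1.0, 0.4]
opening: 0.005
```

>>> arm_command:
  translation:
    - [0, 0, 0.5]
    - [0, 0, 1]
    - [0, 0, 1]
  rotation:
    - [0, 0, 0]
    - [0, 0, 0]
    - [0, 0, 0]
  grip: [1, 1, 1]

```text
time_s: 12.7
position: [0.3983, 0.164, 0.2694]
tcp_rot: [[1.0, 0.001, -0.004], [0.004, 0.001, 1.0], [0.001, -1.0, 0.001]]
force: [-0.2, -0.8, -0.0]
opening: 0.007
```

```bash
python3 - <<'E'
from h import *
S=eyes.capture("side");T=eyes.capture("top")
b=sorted(dots(S["image"],(310,180,380,260)),key=lambda r:-r[0][1]);a=sorted(dots(T["image"],(310,220,465,290)),key=lambda r:r[0][0])
print(a,b)
if len(a)==len(b):
    for p,q in zip(a,b): print(tri(ray(T,p[0]),ray(S,q[0])))
for c in("side","top"):
  for t in("flux_jar","wood_block","screwdriver"): print(c,t,[np.round(np.array(r["point"])*[640,480],1) for r in models.spot_point(c,t)[:1]])
x=cv2.resize(S["image"][150:270,270:400],(400,369),interpolation=2);y=cv2.resize(T["image"][180:320,240:440],(400,280),interpolation=2)
cv2.imwrite("pics/f.png",np.hstack([x,cv2.copyMakeBorder(y,0,89,0,0,0)]));st(3)
E
```

```text
[(array([343.89655172, 259.26724138]), np.int32(116)), (array([374.0173913 , 259.31304348]), np.int32(115)), (array([403.97368421, 259.34210526]), np.int32(114)), (array([433.74107143, 259.46428571]), np.int32(112))] [(array([337.35384615, 234.38461538]), np.int32(65)), (array([342.68965517, 219.39655172]), np.int32(58)), (array([347.90740741, 205.2962963 ]), np.int32(54)), (array([352.29787234, 193.06382979]), np.int32(47))]
[0.55713138 0.00814636 0.08870232]
[ 0.55868496 -0.0481535   0.08772853]
[ 0.55979323 -0.10420039  0.08791591]
[ 0.56153425 -0.16053566  0.08536749]
side flux_jar [array([343.9, 186.8])]
side wood_block [array([327.9, 311.6])]
side screwdriver [array([290.4, 230.9])]
top flux_jar [array([501.4, 240.1])]
top wood_block [array([268.7, 276.7])]
top screwdriver [array([388.5, 199.3])]
t 13.25 pos [0.398  0.1601 0.2695] F [0.33 0.21 0.33] sd [0.41 0.3  0.2 ]
```

View pics/f.png

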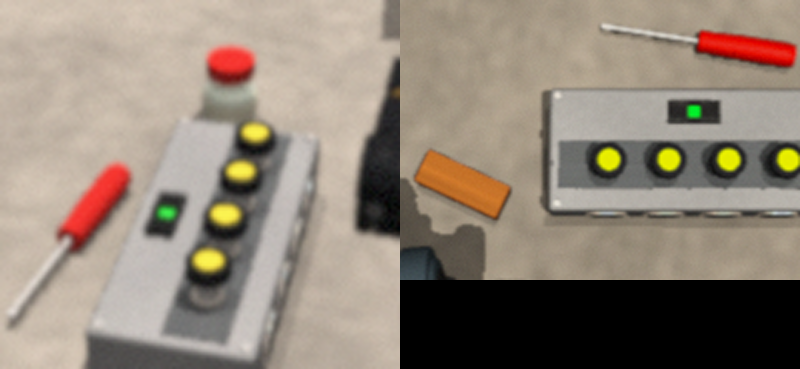

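The window is green at about (694,112) in the top crop and (166,213) in the side crop. Key 2 is up 3.9 mm, the other keys are unchanged, and the bystanders are where they were.

```bash
python3 -c "from rig import bot;print(bot.hand_in())"
```

```text
the job is handed in; nothing more can be done
None
```

Key 2 was the latched key. I pressed it to its stop and let go, the window turned green, and I handed the job in at about 13 s of the 48 s allowed.

- **Finding it:** I tapped key 1, which gave softly: about 1.9 N at roughly 2 mm. Key 2 resisted with 5.2 N within about 1 mm. I never touched keys 3 and 4.
- **Pressing it:** the key stuck partway, about 7.6 mm down at 23 N, which is more than the 6 to 11 N described. The moment reading pointed to contact at the fingertips, so I pressed on. It then went to its stop about 11 mm down, at 29 N, with 5 N of that sideways.
- **Last checks:**
  - The window shows green in both the side and top pictures.
  - Key 2 triangulated 3.9 mm higher than at the start, and the other three within 0.6 mm of theirs.
  - The screwdriver, jar and block look unmoved in the picture. The network points for them shifted by up to 3 pixels, which I took as detection noise rather than movement.
  - The arm was clear of everything when I handed in.

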